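# Square the keepsake box up on the shop's display ledge

## Robot

A 6-joint arm with a two-finger parallel gripper is mounted at the origin on the work surface. World frame = base frame: x ahead of the robot, y to its left, z up, the work surface at z = 0. Lengths are in m, angles in rad, forces in N, time in s.
With the tool pointing down it reaches from about 0.35 to 0.975 m from the base axis. Payload 4.9 kg.
Tool frame: the origin (TCP) lies at the very end of the fingers, on their centre line; the grasp point (between the pads) lies 19 mm behind it; x points along the fingers, y is the direction in which the jaws open and shut, and the axes are right-handed (so a half turn about x gives the same grasp; the last joint's range is limited). The gripper opens to 85 mm and grips with 20 to 120 N. Pads are 22 mm wide; open, the fingers measure 114 mm over their backs; the gripper's body (76 mm by 85 mm) begins 54 mm behind the grasp point. The pads swing forward as they close: fully open they stand 13 mm farther back than shut.
Start: joints at [1.074, 0.053, 1.613, -0, 1.476, -0.119], TCP at [0.231, 0.581, 0.231] pointing down, gripper open.
Joint ranges: [-3.01, 3.01], [-1.01, 2.22], [0.06, 2.58], [-1.02, 4.17], [0.09, 2.62], [-3.14, 3.14]. Speed limits (rad/s): [2.57, 2.57, 3.14, 3.14, 3.14, 3.14].

## Interface

Orientations are given as a rotation vector (axis times angle).
In Python, from station import ctrl, get_image, calibration, finish_job, search_frame, cut_out, mark_of gives the robot as it stands. The module is installed in compiled form; this text tells all that it offers.
- The arm moves only by the tool arm_command, never from a script. Its argument "plan" is a list that holds one entry, the list of rows, each a list of 7 numbers: the shift along the tool's x, y, z in m, then the turn, a rotation vector about the tool's x, y, z in degrees, then the finger opening in m, from 0 to 0.0854. A call has 1 to 20 rows; each row shifts and turns the pose as measured when the row begins, along the tool's axes as they then stand; what a row does not reach is not made up. A row lasts 1/12 s, in which the tool goes at most 41.7 mm and 7.16 degrees, less where a joint would pass 70% of its speed; a pose out of reach is approached as far as the arm can. A call with a gripper value outside its range is refused whole. The fingers move at their own pace and stop on an object; "squeeze" is the grip in N (left out, the last holds). Time passes only in rows, so rows that do not move let the fingers close. It gives the time, the measured TCP pose, the force and the opening at its end, in the units of the state.
- ctrl.get_obs(): the state, without advancing time (a new reading comes with each control period).
- get_image(name): name is "side" or "top"; returns the picture (420x560x3 uint8, red, green, blue); there is no depth.
- calibration(name): a dict with "fx", "fy", "cx", "cy" (pixels), "cam_to_world" (4x4, takes a point from camera to world coordinates). Camera axes: x right, y down, z forward; pixel columns grow to the right and rows downward; lengths in m; the calibration is good to about 2 mm. A picture is of the moment at which its call begins. calibration takes no time and is no camera call.
- finish_job(): hands the job in, once; it reports no verdict.
Trained networks look in the newest picture that a camera, given by its name, has taken for a name from the list of things; names that differ only in an ending like _2 or _b are one class to them, and where a whole thing is asked for, a point or a joint stands for the part that bears it (a point fixed in the world has none). Each returns a list of dicts, best first, with "conf" (0 to 1); they miss things now and then, are a little off and sometimes report something else, mostly with a low value. They report only what shows in the picture. A call takes as long as a camera call.
- search_frame(camera, thing): "at" ([x, y, z] in m, in the coordinates of the camera as it stood for that picture, good to about 4 mm: the middle of the surface that is visible of it).
- cut_out(camera, thing): "mask" (420x560 bool, what is visible of it).
- mark_of(camera, thing): "at" ([x, y, z] in m, in the coordinates of the camera as it stood for that picture, good to about 4 mm: a listed point, or the origin of a listed thing).
The state is a dict: "t": time; "q": joint angles; "dq": joint speeds; "effort": joint torques, N m; "tool_pos": TCP position; "tool_rot": TCP orientation; "contact_force": force on the tool from outside, world axes, zero at the start; "wrist_torque": the same for the moment, N m; "opening": finger opening in m.
Only numpy, scipy, OpenCV 4.12 (cv2) and the standard library are available. Lean on these libraries where they do the work, as an engineer would, in place of code of your own. Each camera call takes 0.05 s, during which the arm holds its last target. There are 200 camera calls.

## Task

Push the wooden keepsake box along the table until it stands square with its long back side flush against the wooden display ledge and its short end up against the upright divider, on the side of the divider where it already is. Only push it with the fingers: do not grasp, lift or tip it, and leave the candle jar, the glass cup and the little birdcage where they stand. Finish with the hand clear of everything.

Things in the scene. Friction and masses are not known exactly. Their poses are not given: they have to be found in the camera images.
- keepsake_box: Loose wooden box, closed, solid: 92 mm along its x, 130 mm along y, 60 mm high, 0.25 to 0.5 kg; too wide to grasp. Origin: centre of its underside. Front with a brass clasp looks to -x, the long back (goes to the ledge) to +x, short ends to +y and -y. Starts on the robot side of the ledge, left or right of the divider, turned up to 30 degrees from square with the ledge.
- ledge: Light wooden batten fixed on the table: 620 mm along its y, 20 mm deep, 22 mm high. Origin at table level in the middle of the long face that looks to the robot; that face is the plane x = 0 of its frame, and the batten lies at x = 0 to 20 mm. Its x points away from the robot, within 7 degrees of world x; z up.
- divider: Light wooden upright fixed square to the ledge, standing out from it towards the robot: 80 mm along x, 20 mm thick along y, 60 mm high. Axes parallel to the ledge's. Origin at table level, middle of its end at the ledge face: it lies at x = -80 to 0 mm, y = -10 to +10 mm of its frame.
- candle_jar: Bystander: amber glass jar with a metal lid, 60 mm across, 85 mm high, loose, on the other side of the divider from the box. Origin at the centre of its underside.
- glass_cup: Bystander: open glass tealight cup, 56 mm across, 50 mm high, loose, on the robot side, roughly in line with the divider. Origin at the centre of its underside.
- birdcage: Bystander: small white wire birdcage ornament, 64 mm across, 97 mm high, loose, standing beyond the ledge. Origin at the centre of its underside.

How it is judged:
At the end, for the whole second after the job is handed in: The box stands flat and at rest on the table, its long back side within 5 mm of the ledge's face and within 0.05 rad of parallel with it, its short end within 5 mm of the divider's side. It is on the side of the divider where it began (less than 204 mm from its start) (x of keepsake_box in the frame of ledge between -0.051 and -0.041 m and angle between the x axis of keepsake_box and the x axis of ledge, either way round below 0.05 rad and (y of keepsake_box in the frame of divider between 0.07 and 0.08 m or y of keepsake_box in the frame of divider between -0.08 and -0.07 m) and height (world z) of keepsake_box below 0.005 m and angle between keepsake_box's own z axis and vertical below 0.05 rad and linear speed of keepsake_box below 0.01 m/s and distance of keepsake_box from where it was at the start of the episode below 0.204 m); the robot touches nothing.
It fails at once if the keepsake box is lifted or tipped (height (world z) of keepsake_box above 0.012 m or angle between keepsake_box's own z axis and vertical above 0.2 rad).
It fails at once if the candle jar is moved or knocked over (distance of candle_jar from where it was at the start of the episode above 0.015 m or angle between candle_jar's own z axis and vertical above 0.3 rad).
It fails at once if the glass cup is moved or knocked over (distance of glass_cup from where it was at the start of the episode above 0.015 m or angle between glass_cup's own z axis and vertical above 0.3 rad).
It fails at once if the birdcage is moved or knocked over (distance of birdcage from where it was at the start of the episode above 0.015 m or angle between birdcage's own z axis and vertical above 0.3 rad).
It also fails if it takes over 48 s, if anything falls off the work surface, if the arm or the gripper's body presses on something with over 40 N, if the wrist force passes 120 N, or if a joint passes its speed limit or range.

## Working session

There is one attempt and no reset: what is moved stays moved. The work goes in short steps, Python scripts to look and compute and a tool call to move; the robot and the scene stay as the last step left them, time stands still between calls to the robot, and variables do not carry over. Pictures are saved under pics/ and viewed, about 8 in all and at most 12, crops included, and the job is handed in when it is done.

Besides the shell and the picture viewer there is one more tool, called after "Emit:" as a command line: name --argument value ..., lists and objects as JSON in quotes. arm_command: Moves the arm, as the interface text tells. Its arguments: {"type":"object","properties":{"plan":{"type":"array","items":{"type":"array","items":{"type":"array","items":{"type":"number"}}}},"squeeze":{"type":"number"}},"required":["plan"]}

```bash
mkdir -p pics; cat > h.py <<'E'
import numpy as np, cv2
from station import *
C={n:calibration(n) for n in("side","top")}
def w(cam,p):
    T=np.array(C[cam]["cam_to_world"]); return T[:3,:3]@np.array(p)+T[:3,3]
def pix(cam,P):
    T=np.array(C[cam]["cam_to_world"]); q=T[:3,:3].T@(np.array(P)-T[:3,3]); c=C[cam]
    return np.array([c["fx"]*q[0]/q[2]+c["cx"],c["fy"]*q[1]/q[2]+c["cy"]])
def ray(cam,u,v,z):
    T=np.array(C[cam]["cam_to_world"]);c=C[cam]
    d=T[:3,:3]@np.array([(u-c["cx"])/c["fx"],(v-c["cy"])/c["fy"],1]); o=T[:3,3]
    return o+d*(z-o[2])/d[2]
def save(n,im,s=1): cv2.imwrite("pics/"+n,cv2.resize(im[:,:,::-1],None,fx=s,fy=s,interpolation=cv2.INTER_CUBIC))
E
python3 - <<'E'
from h import *
np.set_printoptions(precision=4,suppress=True)
for c in("top","side"):
    im=get_image(c); save(f"{c}0.png",im,1.4)
    print(c,np.array(C[c]["cam_to_world"])[:3,3])
    for t in("keepsake_box","ledge","divider","candle_jar","glass_cup","birdcage"):
        for f in(mark_of,):
            for r in f(c,t)[:2]: print(t,round(r["conf"],2),w(c,r["at"]),pix(c,w(c,r["at"])))
o=ctrl.get_obs(); print(o["t"],o["tool_pos"],o["tool_rot"],o["contact_force"])
from scipy.spatial.transform import Rotation as R
print(R.from_rotvec(o["tool_rot"]).as_matrix())
E
```

```text
top [0.5562 0.0181 0.689 ]
keepsake_box 0.89 [0.5563 0.1635 0.0014] [176.9441 237.8916]
ledge 0.71 [ 0.5716 -0.1998  0.0024] [387.027  233.9153]
divider 0.72 [ 0.6972 -0.0041  0.005 ] [277.3195 159.1027]
divider 0.63 [ 0.4587 -0.0443 -0.0003] [297.2282 297.5754]
candle_jar 0.68 [ 0.5706 -0.2024  0.004 ] [388.8055 234.5362]
glass_cup 0.89 [ 0.459  -0.0435  0.0018] [296.8581 297.5461]
birdcage 0.72 [ 0.7664 -0.0643  0.0015] [312.0981 122.0528]
side [ 0.49   -0.4701  0.5373]
keepsake_box 0.89 [0.5523 0.1711 0.0018] [213.6007 155.0541]
ledge 0.77 [ 0.6955 -0.0125 -0.0037] [329.9231 215.2128]
ledge 0.37 [ 0.551   0.1688 -0.0018] [213.3678 157.6723]
divider 0.68 [0.6962 0.0016 0.0006] [327.273 206.701]
candle_jar 0.89 [ 0.5797 -0.1986  0.003 ] [293.4874 341.1828]
glass_cup 0.68 [ 0.4592 -0.0395  0.0029] [175.5804 262.212 ]
birdcage 0.56 [ 0.7623 -0.0609  0.0019] [384.7288 226.2431]
0.7 [0.2305 0.5809 0.2313] [ 0.2964  1.5504 -0.2964] [-0.0838 -0.3977  0.3146]
[[ 0.      0.3689  0.9295]
 [ 0.      0.9295 -0.3689]
 [-1.      0.     -0.    ]]
```

View pics/top0.png

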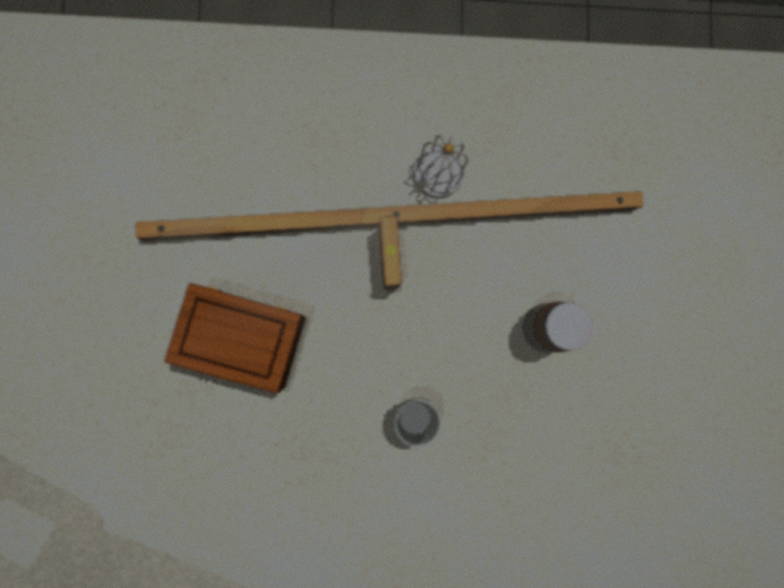

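View pics/side0.png

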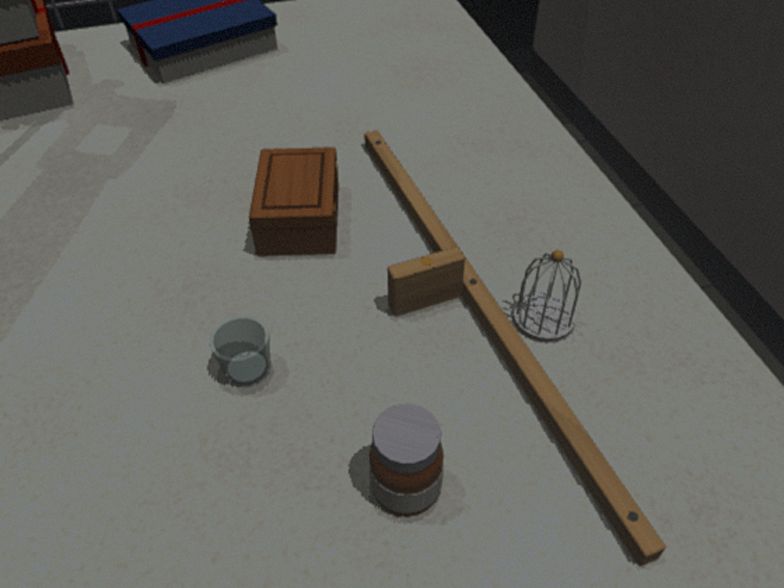

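The top view (1.4x) shows the box left of the divider, with corners near (190,285), (302,315), (278,392) and (166,360). The ledge runs (138,233)→(641,195) and the divider spans (382–400, 217–288). The cup is at (415,422), the jar at (568,327) and the cage at (440,170). The network's top "ledge" and side "ledge #2" marks landed on other things. Next I fit the known shapes to the masks.

```bash
cat >> h.py <<'E'
from scipy.optimize import minimize
def hull(cam,pose,b,S=4):
    x,y,a=pose; c,s=np.cos(a),np.sin(a)
    P=[[x+c*i-s*j,y+s*i+c*j,k] for i in b[0] for j in b[1] for k in b[2]]
    m=np.zeros((420*S//2*2//1,560*S),np.uint8)
    h=cv2.convexHull(np.array([pix(cam,p) for p in P],np.float32))
    cv2.fillConvexPoly(m,np.round((h+.5)*S*16-8).astype(np.int32),1,shift=4)
    return m
BOX=[[-.046,.046],[-.065,.065],[0,.06]]
LED=[[0,.02],[-.31,.31],[0,.022]]
DIV=[[-.08,0],[-.01,.01],[0,.06]]
def fit(masks,parts,p0):
    S=4
    M={c:cv2.resize(m.astype(np.float32),None,fx=S,fy=S,interpolation=cv2.INTER_LINEAR)>.5 for c,m in masks.items()}
    def cost(p):
        t=0
        for c,m in M.items():
            h=np.zeros_like(m)
            for b in parts: h=h|(hull(c,p,b)>0)
            t+=1-(h&m).sum()/(h|m).sum()
        return t/len(M)
    r=minimize(cost,p0,method="Nelder-Mead",options=dict(initial_simplex=np.array(p0)+np.array([[0,0,0],[.008,0,0],[0,.008,0],[0,0,.06]]),xatol=2e-4,fatol=1e-4,maxiter=90))
    return r.x,r.fun
E
cat > m1.py <<'E'
from h import *
np.set_printoptions(precision=4,suppress=True)
M={}
for c in("top","side"):
    get_image(c)
    for t in("keepsake_box","ledge","divider"):
        for k,r in enumerate(cut_out(c,t)[:2]):
            ys,xs=np.where(r["mask"]); print(c,t,k,round(r["conf"],2),r["mask"].sum(),xs.min(),xs.max(),ys.min(),ys.max())
            M[f"{c}_{t}_{k}"]=r["mask"]
np.savez("m.npz",**M)
E
python3 m1.py
python3 - <<'E'
from h import *
np.set_printoptions(precision=4,suppress=True)
M=np.load("m.npz")
for cs in(["top"],["side"],["top","side"]):
    print(cs,"box",*fit({c:M[c+"_keepsake_box_0"] for c in cs},[BOX],[.5543,.167,-.24]))
E
```

```text
top keepsake_box 0 0.63 5136 118 217 203 279
top ledge 0 0.73 4849 97 458 137 171
top divider 0 0.94 682 270 286 155 206
top divider 1 0.73 5313 118 217 202 280
side keepsake_box 0 0.74 4462 178 241 106 182
side ledge 0 0.69 6285 261 474 95 403
side ledge 1 0.46 1941 277 330 177 225
side divider 0 0.88 2010 277 331 177 225
side divider 1 0.4 3576 264 316 289 369
['top'] box [ 0.5511  0.1678 -0.2542] 0.03736913759917371
['side'] box [ 0.553   0.1705 -0.2455] 0.04640802675585287
['top', 'side'] box [ 0.5519  0.1689 -0.253 ] 0.04754866727810314
```

```bash
python3 - <<'E'
from h import *
np.set_printoptions(precision=4,suppress=True)
M=np.load("m.npz"); p0=[.697,-.003,.08]
for cs in(["top"],["side"],["top","side"]):
    print(cs,"ledge+div",*fit({c:M[c+"_ledge_0"]|M[c+"_divider_0"] for c in cs},[LED,DIV],p0))
print("led",*fit({c:M[c+"_ledge_0"] for c in ["top"]},[LED],p0)); print("div",*fit({c:M[c+"_divider_0"] for c in ["top"]},[DIV],p0))
E
```

```text
['top'] ledge+div [ 0.6945 -0.0012  0.0984] 0.08595176626157042
['side'] ledge+div [ 0.696  -0.0025  0.0973] 0.11708694554904542
['top', 'side'] ledge+div [ 0.6947 -0.0012  0.0989] 0.10531615297392022
led [ 0.6956 -0.0125  0.0981] 0.07401650125553028
div [ 0.6938 -0.0014  0.0913] 0.0755937686217758
```

Box in the ledge frame: centre (-0.126, 0.183), yaw -0.35. It needs +0.08 along x, -0.108 along y and +0.35 rad. I'll square it first with a two-finger push on its left end, then push the front, then the end again.

Emit:
arm_command --plan '[[[0,-0.01,0.025,0,0,0,0.04],[0,-0.01,0.025,0,0,0,0.04],[0,-0.01,0.025,0,0,0,0.04],[0,-0.01,0.025,0,0,0,0.04],[0,-0.01,0.025,0,0,0,0.04],[0,-0.01,0.025,0,0,0,0.04],[0,-0.01,0.025,0,0,0,0.04],[0,-0.01,0.025,0,0,0,0.04],[0,-0.01,0.025,0,0,0,0.04],[0,-0.01,0.025,0,0,0,0.04],[0,-0.01,0.025,0,0,0,0.04],[0,-0.01,0.025,0,0,0,0.04],[0,-0.01,0.025,0,0,0,0.04],[0,-0.01,0.025,0,0,0,0.04],[0,-0.01,0.025,0,0,0,0.04],[0,-0.01,0.025,0,0,0,0.04]]]'

```text
t: 2.43
tool_pos: [0.5544, 0.2758, 0.2321]
tool_rot: [0.292, 1.55, -0.285]
contact_force: [0.5, 0.6, 0.3]
opening: 0.04
```

Emit:
arm_command --plan '[[[0,0,0,7,0,0,0.04],[0,0,0,7,0,0,0.04],[0,0,0,7,0,0,0.04],[0,0,0,7,0,0,0.04],[0,0,0,7,0,0,0.04],[0,0,0,7,0,0,0.04],[0,0,0,7,0,0,0.04],[0,0,0,7,0,0,0.04],[0,0,0,7,0,0,0.04],[0,0,0,0,0,0,0.04]]]'

```text
t: 3.27
tool_pos: [0.5598, 0.2692, 0.2317]
tool_rot: [1.159, 1.242, -1.152]
contact_force: [0.5, -0.6, -0.6]
opening: 0.0403
```

```bash
cat >> h.py <<'E'
from scipy.spatial.transform import Rotation as R
L=(.6947,-.0012,.098)
def toL(p):
    c,s=np.cos(L[2]),np.sin(L[2]); dx,dy=p[0]-L[0],p[1]-L[1]; return np.array([c*dx+s*dy,-s*dx+c*dy])
def st():
    o=ctrl.get_obs(); y=R.from_rotvec(o["tool_rot"]).as_matrix()
    print("t",round(o["t"],2),"ledge xy",toL(o["tool_pos"]).round(4),"z",round(o["tool_pos"][2],4),"yaxis deg rel ledge",round(np.degrees(np.arctan2(y[1,1],y[0,1])-L[2]),2),"tilt",y[2].round(3),"F",np.round(o["contact_force"],2),"open",round(o["opening"],4))
E
python3 -c "from h import *; st()"
```

```text
t 3.27 ledge xy [-0.1078  0.2823] z 0.2317 yaxis deg rel ledge -1.46 tilt [-1.     0.003 -0.002] F [ 0.49 -0.6  -0.63] open 0.0403
```

Emit:
arm_command --plan '[[[0.02,-0.005,-0.01,-1.5,0,0,0.04],[0.02,-0.005,-0.01,0,0,0,0.04],[0.02,0,-0.002,0,0,0,0.04],[0.02,0,0,0,0,0,0.04],[0.02,0,0,0,0,0,0.04],[0.02,0,0,0,0,0,0.04],[0.02,0,0,0,0,0,0.04],[0.02,0,0,0,0,0,0.04],[0.02,0,0,0,0,0,0.04],[0.015,0,0,0,0,0,0.04],[0.012,0,0,0,0,0,0.04],[0,0,0,0,0,0,0.04]]]'

```text
t: 4.27
tool_pos: [0.5517, 0.2933, 0.02]
tool_rot: [1.115, 1.267, -1.095]
contact_force: [0.3, -0.1, 0.0]
opening: 0.0403
```

```bash
python3 -c "from h import *; st()"
```

```text
t 4.27 ledge xy [-0.1135  0.3071] z 0.02 yaxis deg rel ledge 2.37 tilt [-1.     0.012 -0.004] F [ 0.31 -0.14  0.01] open 0.0403
```

Emit:
arm_command --plan '[[[0,-0.004,0.01,2.4,0,0,0.04],[0,0,0.01,0,0,0,0.04],[0,0,0.008,0,0,0,0.04],[0,0,0.008,0,0,0,0.04],[0,0,0.008,0,0,0,0.04],[0,0,0.008,0,0,0,0.04],[0,0,0.008,0,0,0,0.04],[0,0,0.008,0,0,0,0.04],[0,0,0.008,0,0,0,0.04],[0,0,0.008,0,0,0,0.04]]]'

```text
t: 5.1
tool_pos: [0.5601, 0.2051, 0.024]
tool_rot: [1.146, 1.251, -1.114]
contact_force: [0.1, 2.0, -1.0]
opening: 0.0402
```

```bash
python3 -c "
from h import *
st(); im=get_image('top'); save('top1.png',im[80:350,50:420],1.6)"
```

```text
t 5.1 ledge xy [-0.1138  0.2185] z 0.024 yaxis deg rel ledge 0.42 tilt [-1.     0.018 -0.008] F [ 0.12  2.   -1.01] open 0.0402
```

View pics/top1.png

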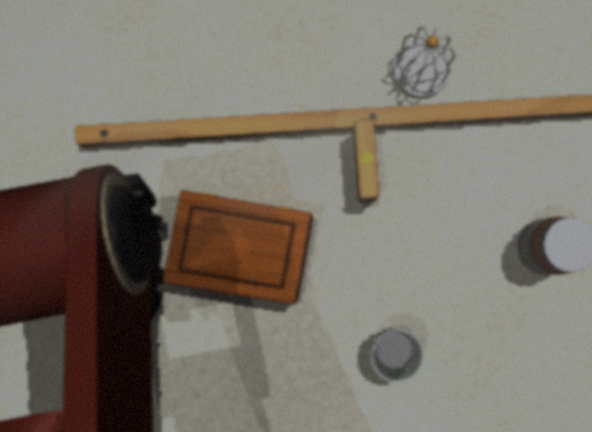

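Box corners (crop) are at (182,192), (313,213), (295,302) and (163,282). It's turning the right way, with about 14° left relative to the ledge, and has plenty of room to the divider. I'll keep pushing.

Emit:
arm_command --plan '[[[0.001,0,0.008,0,0.5,0,0.04],[0.001,0,0.008,0,0.5,0,0.04],[0.001,0,0.008,0,0,0,0.04],[0.001,0,0.008,0,0,0,0.04],[0.001,0,0.006,0,0,0,0.04],[0,0,0,0,0,0,0.04]]]'

```text
t: 5.65
tool_pos: [0.5665, 0.164, 0.0208]
tool_rot: [1.166, 1.266, -1.103]
contact_force: [-0.8, 2.1, -1.3]
opening: 0.04
```

```bash
python3 -c "
from h import *
st(); get_image('top'); r=cut_out('top','keepsake_box')[0]
p,f=fit({'top':r['mask']},[BOX],[.58,.12,-.16]);print(r['conf'],p,f,toL(p),np.degrees(p[2]-L[2]))"
```

```text
t 5.65 ledge xy [-0.1115  0.1769] z 0.0208 yaxis deg rel ledge 0.26 tilt [-0.999  0.022 -0.032] F [-0.82  2.09 -1.31] open 0.04
0.73 [ 0.5767145   0.07888719 -0.01549426] 0.1516111789859499 [-0.1095834  0.091247 ] -6.502742174271607
```

Emit:
arm_command --plan '[[[0,0,-0.015,0,-1,-0.7,0.04],[0,0,-0.015,0,-0.8,-0.6,0.04],[-0.025,0,0,0,0,0,0.07],[-0.025,0,0,0,0,0,0.07],[-0.025,0,0,0,0,0,0.07],[-0.025,0,0,0,0,0,0.07],[0,0,0,-7,0,0,0.07],[0,0,0,-7,0,0,0.07],[0,0,0,-7,0,0,0.07],[0,0,0,-7,0,0,0.07],[0,0,0,-7,0,0,0.07],[0,0,0,-7,0,0,0.07],[0,0,0,-7,0,0,0.07],[0,0,0,-7,0,0,0.07],[0,0,0,-7,0,0,0.07],[0,0,0,-7,0,0,0.07],[0,0,0,-7,0,0,0.07],[0,0,0,-7,0,0,0.07],[0,0,0,-6,0,0,0.07],[0,0,0,0,0,0,0.07]]]'

```text
t: 7.42
tool_pos: [0.5606, 0.1839, 0.1138]
tool_rot: [-0.142, 1.579, 0.097]
contact_force: [0.1, -0.5, 0.6]
opening: 0.0697
```

```bash
python3 -c "from h import *; st()"
```

```text
t 7.42 ledge xy [-0.1153  0.1974] z 0.1138 yaxis deg rel ledge 93.09 tilt [-1.    -0.028 -0.014] F [ 0.12 -0.45  0.64] open 0.0697
```

Emit:
arm_command --plan '[[[0,-0.013,-0.0115,2,-0.8,1.6,0.07],[0,-0.013,-0.0115,0,0,0,0.07],[0,-0.013,-0.0115,0,0,0,0.07],[0,-0.013,-0.0115,0,0,0,0.07],[0,-0.013,-0.0115,0,0,0,0.07],[0,-0.013,-0.0115,0,0,0,0.07],[0,-0.013,-0.0115,0,0,0,0.07],[0,-0.013,-0.0115,0,0,0,0.07],[0,0,0,0,0,0,0.07]]]'

```text
t: 8.17
tool_pos: [0.4762, 0.0633, 0.1101]
tool_rot: [-0.079, 1.572, 0.069]
contact_force: [0.0, -0.1, -0.2]
opening: 0.0699
```

```bash
python3 -c "from h import *; st()"
```

```text
t 8.17 ledge xy [-0.2112  0.0856] z 0.1101 yaxis deg rel ledge 89.77 tilt [-1.    -0.006 -0.003] F [ 0.03 -0.11 -0.21] open 0.0699
```

Emit:
arm_command --plan '[[[0.018,0.006,0,0,0,0,0.07],[0.018,0,0,0,0,0,0.07],[0.018,0,0,0,0,0,0.07],[0.018,0,0,0,0,0,0.07],[0.014,0,0,0,0,0,0.07],[0.009,0,0,0,0,0,0.07],[0,0,0.008,0,0,0,0.07],[0,0,0.008,0,0,0,0.07],[0,0,0.008,0,0,0,0.07],[0,0,0.008,0,0,0,0.07],[0,0,0.008,0,0,0,0.07],[0,0,0.008,0,0,0,0.07],[0,0,0.008,0,0,0,0.07],[0,0,0,0,0,0,0.07]]]'

```text
t: 9.33
tool_pos: [0.544, 0.0738, 0.0161]
tool_rot: [-0.067, 1.56, 0.052]
contact_force: [0.4, 1.2, 0.6]
opening: 0.0698
```

```bash
python3 -c "
from h import *
st(); im=get_image('side'); save('side1.png',im[60:300,120:440],1.8)
r=cut_out('side','keepsake_box')[0]
p,f=fit({'side':r['mask']},[BOX],[.60,.085,.09]);print(r['conf'],p,f,toL(p),np.degrees(p[2]-L[2]))
save('top2.png',get_image('top')[80:350,50:420],1.6)"
```

```text
t 9.33 ledge xy [-0.1426  0.0894] z 0.0161 yaxis deg rel ledge 88.75 tilt [-1.    -0.01   0.009] F [0.41 1.18 0.6 ] open 0.0698
0.67 [ 0.61110161  0.0864069  -0.13389145] 0.21407463240132563 [-0.07462553  0.09536608] -13.2864013516774
```

View pics/side1.png

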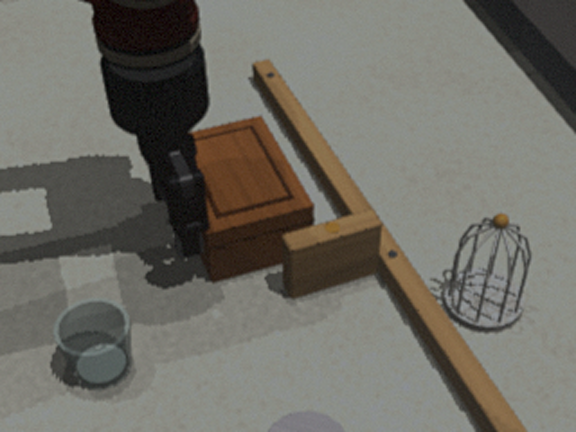

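The side crop shows the box close to parallel with the ledge and a few cm short of it, with its near-right corner at (312,215) clear of the divider's end at (285,240). The hand hides the box, so I don't trust that mask fit.

Emit:
arm_command --plan '[[[0,0,0.008,1,0,0,0.07],[0,0,0.008,0,0,0,0.07],[0,0,0.008,0,0,0,0.07],[0,0,0.006,0,0,0,0.07],[0,0,0,0,0,0,0.07]]]'

```text
t: 9.9
tool_pos: [0.5721, 0.0759, 0.0151]
tool_rot: [-0.052, 1.567, 0.037]
contact_force: [-1.1, -0.3, 0.3]
opening: 0.0702
```

```bash
python3 -c "
from h import *
st(); save('top2.png',get_image('top')[80:350,50:420],1.6)"
```

```text
t 9.9 ledge xy [-0.1145  0.0887] z 0.0151 yaxis deg rel ledge 87.66 tilt [-1.    -0.01   0.003] F [-1.13 -0.32  0.3 ] open 0.0702
```

View pics/top2.png

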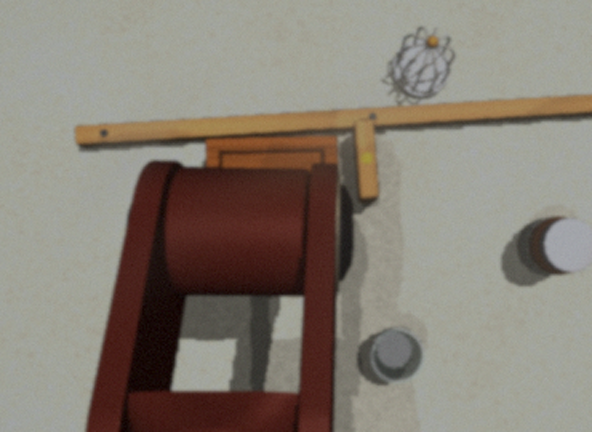

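The box is about 10 mm from the ledge and about 15 mm from the divider (right end at x≈337, divider at x≈357). The tool is 2.3° off, so I'll correct that while pressing home gently.

Emit:
arm_command --plan '[[[0,0,0.004,-2.3,0,0,0.07],[0,0,0.004,0,0,0,0.07],[0,0,0.004,0,0,0,0.07],[0,0,0.002,0,0,0,0.07]]]'

```text
t: 10.28
tool_pos: [0.5845, 0.0768, 0.0145]
tool_rot: [-0.085, 1.573, 0.069]
contact_force: [-10.4, -2.0, 7.8]
opening: 0.0699
```

```bash
python3 -c "from h import *; st()"
```

```text
t 10.28 ledge xy [-0.102   0.0884] z 0.0145 yaxis deg rel ledge 89.97 tilt [-1.    -0.01  -0.004] F [-10.4   -1.95   7.77] open 0.0699
```

The force rose to 10 N at the expected stop, so the box is on the ledge. Next I go round to its left end.

Emit:
arm_command --plan '[[[0,0,-0.015,0,0,0,0.07],[0,0,-0.015,0,0,0.5,0.07],[-0.025,0,0,0,0,0,0.04],[-0.025,0,0,0,0,0,0.04],[-0.025,0,0,0,0,0,0.04],[-0.025,0,0,0,0,0,0.04],[0,0.015,0.01,0,0,0,0.04],[0,0.015,0.01,0,0,0,0.04],[0,0.015,0.01,0,0,0,0.04],[0,0.015,0.01,0,0,0,0.04],[0,0.015,0.01,0,0,0,0.04],[0,0.015,0.01,0,0,0,0.04],[0,0.015,0.01,0,0,0,0.04],[0,0.015,0.01,0,0,0,0.04],[0,0,0,0,0,0,0.04]]]'

```text
t: 11.53
tool_pos: [0.6358, 0.2072, 0.1242]
tool_rot: [-0.062, 1.545, 0.067]
contact_force: [0.5, -1.3, -1.1]
opening: 0.0401
```

Emit:
arm_command --plan '[[[0,0,0,7,0,0,0.04],[0,0,0,7,0,0,0.04],[0,0,0,7,0,0,0.04],[0,0,0,7,0,0,0.04],[0,0,0,7,0,0,0.04],[0,0,0,7,0,0,0.04],[0,0,0,7,0,0,0.04],[0,0,0,7,0,0,0.04],[0,0,0,7,0,0,0.04],[0,0,0,7,0,0,0.04],[0,0,0,7,0,0,0.04],[0,0,0,7,0,0,0.04],[0,0,0,6,0,0,0.04],[0,0,0,0,0,0,0.04]]]'

```text
t: 12.7
tool_pos: [0.6387, 0.2018, 0.1242]
tool_rot: [1.201, 1.201, -1.155]
contact_force: [0.0, -0.2, 0.2]
opening: 0.0397
```

```bash
python3 -c "
from h import *
st(); save('side2.png',get_image('side')[60:300,120:440],1.8)"
```

```text
t 12.7 ledge xy [-0.0358  0.2075] z 0.1242 yaxis deg rel ledge -3.55 tilt [-0.999  0.037 -0.002] F [ 0.   -0.2   0.22] open 0.0397
```

View pics/side2.png

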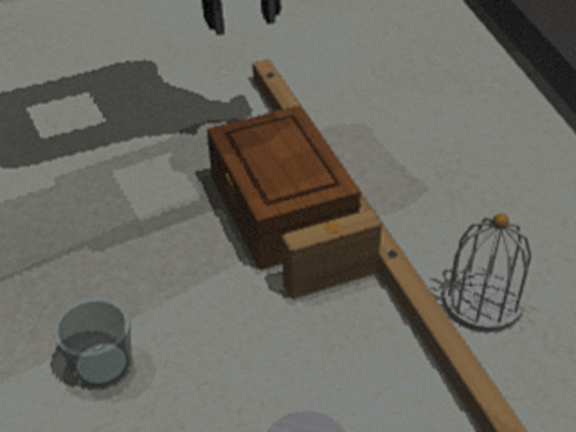

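The side crop shows the box flat against the ledge, its right end near the divider. The hand is clear at upper left (240,10).

Emit:
arm_command --plan '[[[0,-0.014,-0.005,-3.5,0,-2,0.04],[0.02,0,0,0,0,0,0.04],[0.02,0,0,0,0,0,0.04],[0.02,0,0,0,0,0,0.04],[0.02,0,0,0,0,0,0.04],[0.015,0,0,0,0,0,0.04],[0.008,0,0,0,0,0,0.04],[0,0,0,0,0,0,0.04]]]'

```text
t: 13.42
tool_pos: [0.6277, 0.2047, 0.0203]
tool_rot: [1.123, 1.258, -1.109]
contact_force: [-0.1, 0.5, -0.5]
opening: 0.0401
```

```bash
python3 -c "
from h import *
st(); get_image('side'); r=cut_out('side','keepsake_box')[0]; get_image('top'); r2=cut_out('top','keepsake_box')[0]
d=hull('side',(L[0],L[1],L[2]),DIV)[::4,::4]>0
for m in({'side':r['mask']},{'top':r2['mask']}):
  p,f=fit(m,[BOX],[.64,.08,.098]);print(p,f,toL(p),np.degrees(p[2]-L[2]))"
```

```text
t 13.42 ledge xy [-0.0465  0.2114] z 0.0203 yaxis deg rel ledge 1.48 tilt [-1.     0.011 -0.   ] F [-0.13  0.5  -0.53] open 0.0401
[0.64060111 0.0927595  0.07842845] 0.15449218528635056 [-0.04464601  0.09880188] -1.121367321001969
[0.63912429 0.09037207 0.09261762] 0.024285468107629105 [-0.04634935  0.09657039] -0.3083876129592468
```

The top fit is clean: box x=-0.046, y=0.0966, yaw -0.3°. That leaves about 21 mm to the divider, with contact expected after 39 mm of tool travel.

Emit:
arm_command --plan '[[[0,-0.003,0.01,1.3,0,-0.6,0.04],[0,0,0.01,0,0,0,0.04],[0,0,0.01,0,0,0,0.04],[0,0,0.006,0,0,0,0.04],[0,0,0.006,0,0,0,0.04],[0,0,0.006,0,0,0,0.04],[0,0,0.005,0,0,0,0.04],[0,0,0,0,0,0,0.04]]]'

```text
t: 14.28
tool_pos: [0.636, 0.1468, 0.0294]
tool_rot: [1.146, 1.247, -1.126]
contact_force: [0.2, 0.1, -0.2]
opening: 0.04
```

```bash
python3 -c "from h import *; st()"
```

```text
t 14.28 ledge xy [-0.0439  0.1531] z 0.0294 yaxis deg rel ledge -0.04 tilt [-1.     0.013 -0.003] F [ 0.19  0.12 -0.21] open 0.04
```

Emit:
arm_command --plan '[[[0.004,-0.002,0.003,0,0,-0.7,0.04],[0.003,0,0.002,0,0,0,0.04],[0,0,0,0,0,0,0.04]]]'

```text
t: 14.53
tool_pos: [0.6371, 0.1474, 0.0268]
tool_rot: [1.151, 1.259, -1.125]
contact_force: [-0.6, -0.2, -0.1]
opening: 0.0401
```

```bash
python3 -c "
from h import *
st(); get_image('top'); r2=cut_out('top','keepsake_box')[0]
p,f=fit({'top':r2['mask']},[BOX],[.64,.07,.098]);print(p,f,toL(p),np.degrees(p[2]-L[2]))"
```

```text
t 14.53 ledge xy [-0.0427  0.1535] z 0.0268 yaxis deg rel ledge -0.07 tilt [-1.     0.008 -0.014] F [-0.59 -0.21 -0.12] open 0.0401
[0.64179372 0.0633867  0.09144445] 0.16333617490723096 [-0.04633306  0.06945332] -0.3756054370123298
```

The tool didn't advance, but the rest row resets the target and hides any force. I'll press with no rest row and read the force under load.

Emit:
arm_command --plan '[[[0.002,0,0.004,0,-0.5,0,0.04],[0,0,0.004,0,0,0,0.04],[0,0,0.004,0,0,0,0.04]]]'

```text
t: 14.88
tool_pos: [0.6374, 0.1471, 0.0267]
tool_rot: [1.161, 1.268, -1.119]
contact_force: [0.3, 14.6, -2.4]
opening: 0.0401
```

```bash
python3 -c "from h import *; st()"
```

```text
t 14.88 ledge xy [-0.0425  0.1532] z 0.0267 yaxis deg rel ledge -0.08 tilt [-1.     0.009 -0.027] F [ 0.27 14.62 -2.39] open 0.0401
```

It stops firmly at 14.6 N, so the box is against the divider. I'll back off, lift clear and check.

Emit:
arm_command --plan '[[[0,0,-0.015,0,-1.5,0,0.04],[0,0,-0.02,0,0,0,0.04],[0,0,-0.02,0,0,0,0.04],[-0.02,0,-0.02,0,0,0,0.04],[-0.03,0,-0.02,0,0,0,0.04],[-0.03,0,-0.02,0,0,0,0.04],[-0.03,0,-0.02,0,0,0,0.04],[-0.02,0,-0.02,0,0,0,0.04],[0,0,-0.02,0,0,0,0.04],[0,0,0,0,0,0,0.04]]]'

```text
t: 15.72
tool_pos: [0.6161, 0.3254, 0.1558]
tool_rot: [1.133, 1.248, -1.143]
contact_force: [-0.7, -0.2, -1.1]
opening: 0.0397
```

```bash
python3 -c "
from h import *
st(); 
im=get_image('top'); ms=[cut_out('top',t)[0]['mask'] for t in('keepsake_box','ledge','divider')]
p,f=fit({'top':ms[0]},[BOX],[.64,.07,.098]);print('top',p,f,toL(p),np.degrees(p[2]-L[2]))
for t in('candle_jar','glass_cup','birdcage'):
  for r in mark_of('top',t)[:1]: print(t,r['conf'],w('top',r['at']))
im2=get_image('side'); m=cut_out('side','keepsake_box')[0]['mask']
a=cv2.resize(im[110:250,150:330],None,fx=3,fy=3,interpolation=2); b=cv2.resize(im2[90:230,200:360],None,fx=3,fy=3,interpolation=2)
save('fin_t.png',a); save('fin_s.png',b)"
```

```text
t 15.72 ledge xy [-0.0463  0.3327] z 0.1558 yaxis deg rel ledge -0.19 tilt [-1.    -0.001  0.007] F [-0.65 -0.21 -1.09] open 0.0397
top [0.6410821  0.06892267 0.0990124 ] 0.017325588657797764 [-0.0464996   0.07503236] 0.05800638340862688
candle_jar 0.8 [ 0.57143611 -0.19967987  0.00786955]
glass_cup 0.63 [ 0.45915326 -0.04114839 -0.00125963]
birdcage 0.66 [ 0.76628477 -0.06063711  0.00195698]
```

View pics/fin_t.png

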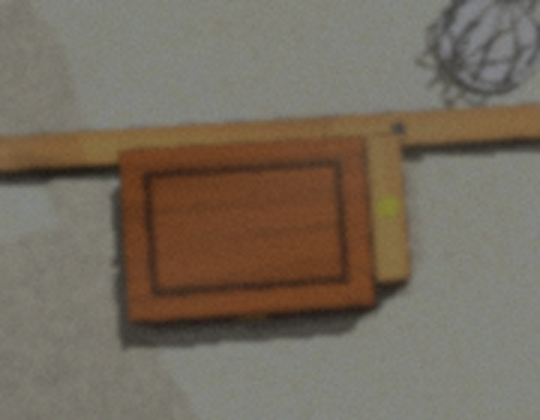

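View pics/fin_s.png

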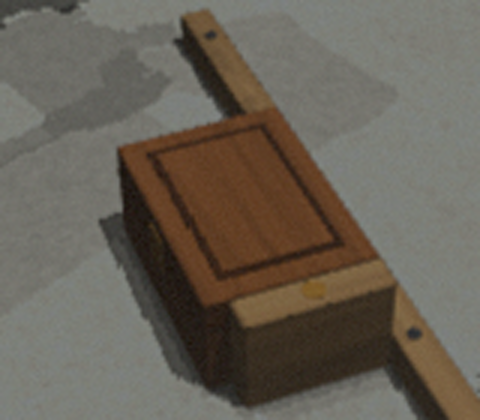

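Both views show the box flush with the ledge (back edge from (120,150) to (365,137) in the top crop) and tight against the divider (seam at x≈370). The fit gives x=-0.0465, y=0.0750, yaw 0.06°. The bystanders are unmoved and the hand is clear, so I'm handing it in.

```bash
python3 -c "
from station import *
finish_job()"
```

```text
the job is handed in; nothing more can be done
```

The box now stands square against the ledge and up against the divider, on the side where it started, and the job is handed in. I only pushed it, in three moves: the left end to square it, the front until it met the ledge (about 10 N), then the left end until it met the divider (about 15 N).

**Final check:** the last top-view fit put the box at x = -46.5 mm in the ledge frame and y = 75.0 mm from the divider, turned 0.06° from square. All three are inside the limits. The limits are 41–51 mm and 70–80 mm, and the camera calibration is good to about 2 mm. Both pictures showed no gap at either face.

**Bystanders and hand:** the jar, cup and birdcage were each within about 5 mm of their first measured spots, which is about the accuracy of the measurement. The hand ended about 0.19 m from the box, at 0.16 m height, with only about 1 N of force reading. The last arm time was 15.7 s of the 48 s allowed.

**Checks that disagreed:** some fits made while the hand or divider hid part of the box did not match. One gave -13° when the picture showed it nearly square. I ignored those and relied on the unobstructed top views and the contact forces. The network's first "ledge" marks also landed on other objects, so I used the outlines of the ledge and divider instead.

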